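# Swing the iron arm aside and shut the shoe-care drawer

### The arm

A 6-joint arm with a two-finger parallel gripper is mounted at the origin on the work surface. World frame = base frame: x ahead of the robot, y to its left, z up, the work surface at z = 0. Lengths are in m, angles in rad, forces in N, time in s.
With the tool pointing down it reaches from about 0.35 to 0.975 m from the base axis. Payload 4.9 kg.
Tool frame: the origin (TCP) lies on the mounting face of the last link; the fingertips stand 173 mm ahead of it and the grasp point (between the pads) lies 155 mm ahead of it; z points along the fingers, y is the direction in which the jaws open and shut (so a half turn about z gives the same grasp; the last joint's range is limited). The gripper opens to 85 mm and grips with 20 to 120 N. Pads are 22 mm wide; open, the fingers measure 114 mm over their backs; the gripper's body (76 mm by 85 mm) begins 54 mm behind the grasp point. The pads swing forward as they close: fully open they stand 13 mm farther back than shut.
Start: joints at [-1.352, 0.053, 1.613, -0, 1.476, -0.119], TCP at [0.207, -0.59, 0.405] pointing down, gripper open.
Joint ranges: [-3.01, 3.01], [-1.01, 2.22], [0.06, 2.58], [-1.02, 4.17], [0.09, 2.62], [-3.14, 3.14]. Speed limits (rad/s): [2.57, 2.57, 3.14, 3.14, 3.14, 3.14].

### API

Orientations are given as a unit quaternion [w, x, y, z].
In Python, from plant import manip gives the robot as it stands.
- The arm moves only by the tool play_rows, never from a script. Its argument "increments" is a list of rows, each an object with "offset": the shift along the tool's x, y, z in mm, a list of three; "twist": the turn about the tool's z in rad; "grip": the opening, from 0 (shut) to 1 (fully open). In form: [{"offset": [dx, dy, dz], "twist": twist, "grip": grip}, ...]. A call has 1 to 5 rows; each row is the pose to reach, as a shift and turn from the pose commanded when the call began, along the tool's axes at that moment; what a row does not reach only later rows make up. A row lasts 1/12 s, in which the tool goes at most 41.7 mm and 7.16 degrees, less where a joint would pass 70% of its speed; a pose out of reach is approached as far as the arm can. A call with a gripper value outside its range is refused whole. The fingers move at their own pace and stop on an object; the grip force is fixed at half the most. Time passes only in rows, so rows that repeat a pose let the fingers close. It gives the time, the measured TCP pose, the force and the opening at its end, in the units of the state.
- manip.state(): the state, without advancing time (a new reading comes with each control period).
- manip.grab_frame(name): name is "scene" or "side" or "wrist"; returns the picture (384x512x3 uint8, blue, green, red); there is no depth.
- manip.get_calibration(name): a dict with "fx", "fy", "cx", "cy" (pixels), "T" (4x4, takes a point from camera to world coordinates). Camera axes: x right, y down, z forward; pixel columns grow to the right and rows downward; lengths in m; the calibration is good to about 2 mm. A picture is of the moment at which its call begins: read the wrist's pose just before it. get_calibration takes no time and is no camera call; for the wrist camera it gives the pose at the moment of the call.
- manip.job_done(): hands the job in, once; it reports no verdict.
Trained networks look in the newest picture that a camera, given by its name, has taken for a name from the list of things; names that differ only in an ending like _2 or _b are one class to them, and where a whole thing is asked for, a point or a joint stands for the part that bears it (a point fixed in the world has none). Each returns a list of dicts, best first, with "p" (0 to 1); they miss things now and then, are a little off and sometimes report something else, mostly with a low value. They report only what shows in the picture. A call takes as long as a camera call.
- manip.boxes_of(query, camera): "xyz" ([x, y, z] in m, in the coordinates of the camera as it stood for that picture, good to about 4 mm: the middle of the surface that is visible of it).
- manip.tip_of(query, camera): "xyz" ([x, y, z] in m, in the coordinates of the camera as it stood for that picture, good to about 4 mm: a listed point, or the origin of a listed thing).
The state is a dict: "time": time; "joint_pos": joint angles; "joint_vel": joint speeds; "joint_efforts": joint torques, N m; "tool_pos": TCP position; "tool_rot": TCP orientation; "contact_force": force on the tool from outside, world axes, zero at the start; "ft_torque": the same for the moment, N m; "gripper_width": opening from 0.0 (shut) to 1.0 (fully open).
Only numpy, scipy, OpenCV 4.12 (cv2) and the standard library are available. Lean on these libraries where they do the work, as an engineer would, in place of code of your own. Each camera call takes 0.05 s, during which the arm holds its last target. There are 200 camera calls.

### The job

The iron swing arm hangs in front of the shoe-care box, whose drawer was left open. With the fingertips, push the swing arm by its left face to the robot's right until it rests against its stop, and then push the drawer fully shut by its front. Do not grip the arm, do not reach into the drawer, and leave everything else on the shelf where it is.

Things in the scene. Friction and masses are not known exactly. Their poses are not given: they have to be found in the camera images.
- swing_arm (a joint): angle a (rad) of the black iron swing arm on its post. 0: it points from the post straight at the robot (world -x); positive: turned towards the robot's right (-y); the bar runs from the post along (-cos a, -sin a). It swings from -0.5 to 0.8, where it rests against its stop, stays where it is left, and takes about 1 to 2 N to push near the tip
- swing_left_face (a point): a point on the left face (looking to the robot's left) of the swing arm, a level flat bar 10 thick and 24 tall (138 to 162 above the shelf); at mid-height, 310 mm from the axis of its post at the far edge of the shelf; moves with the bar; y axis out of that face, x axis along the bar to the post. The bar ends 93 mm past this point in a hook hanging to 113 above the shelf
- box: low dark-stained shoe-care box fixed on the shelf, 180 deep (x), 260 wide (y), 80 high; origin at the centre of its underside; its open front looks along its own -x, roughly to the robot; the swing arm at first hangs over it and its drawer
- drawer (a joint): how far (m) the box's only drawer stands out along the box's -x: 0 is shut, 0.10 fully out. It slides stiffly (about 1.5 N) and stays where it is left
- drawer_front (a point): middle of the top edge of the drawer's outer front face, 79 mm above the shelf; moves with the drawer. The front is a plain upright board, 260 wide, 77 tall, 12 thick, without handle; x axis points into the box. Shut, the board's back lies against the box's front edges
- shaper_a: bystander, to be left alone: a cedar ankle boot shaper: foot form 200 long, 70 wide, with an ankle block and knob 143 high; origin at the middle of the underside of its foot
- shaper_b: bystander, to be left alone: the second, identical cedar boot shaper; origin at the middle of the underside of its foot
- paperweight: bystander, to be left alone: a frosted glass dome, 68 across and 35 high, standing on the top of the box towards its back; origin at the centre of its underside
- clog_insert: bystander, to be left alone: a grey plastic clog sole insert lying flat, 250 long, 85 wide, up to 14 high; origin at the centre of its underside
- opener: bystander, to be left alone: a chrome bottle opener lying flat, 130 long, 8 high; origin at the centre of its underside
- polish_tin: bystander, to be left alone: a round steel tin, 72 across, 26 high, standing beside the box; origin at the centre of its underside
- shoe_brush: bystander, to be left alone: a shoe brush, 160 long, 50 wide, 42 high, bristles down; origin at the centre of its underside

How it is judged:
By the outcome, as a careful person would: the job done as asked, in the order asked, and still so for the second after the job is handed in, with the robot touching nothing.
It also fails if it takes over 58 s, if anything falls off the work surface, if the arm or the gripper's body presses on something with over 40 N, if the wrist force passes 120 N, or if a joint passes its speed limit or range.

## Working session

There is one attempt and no reset: what is moved stays moved. The work goes in short steps, Python scripts to look and compute and a tool call to move; the robot and the scene stay as the last step left them, time stands still between calls to the robot, and variables do not carry over. Pictures are saved under pics/ and viewed, about 8 in all and at most 12, crops included, and the job is handed in when it is done.

Besides the shell and the picture viewer there is one more tool, called after "Request:" by a JSON object that holds its "op" and its "data", one argument or row to a line. play_rows: Moves the arm, as the interface text tells. Its arguments: {"type":"object","properties":{"increments":{"type":"array"}},"required":["increments"]}

```bash
mkdir -p pics; cat > h.py <<'E'
import numpy as np, cv2
from plant import manip
def world(cam,query,fn='tip_of',T=None):
    T=np.array(manip.get_calibration(cam)["T"]) if T is None else T
    out=[]
    for d in getattr(manip,fn)(query,cam)[:2]:
        out.append((round(d["p"],2),np.round((T@np.r_[d["xyz"],1])[:3],3).tolist()))
    return out
E
python3 - <<'E'
from h import *
s=manip.state();print(s["time"],s["tool_pos"],s["tool_rot"],s["gripper_width"])
ims=[]
for c in("scene","side"):
    im=manip.grab_frame(c);cv2.imwrite(f"pics/{c}1.png",im);ims.append(im)
    for q in("swing_left_face","drawer_front","box","shaper_a","paperweight","clog_insert","opener","polish_tin","shoe_brush"):
        print(c,q,world(c,q))
    print(np.round(manip.get_calibration(c)["T"],2).tolist())
print(manip.state()["time"])
cv2.imwrite("pics/both1.png",cv2.resize(np.hstack(ims),(800,300)))
E
```

```text
0.0 [ 0.20708207 -0.5894243   0.4034726 ] [-9.87099980e-04  9.85769499e-01  1.68099726e-01 -4.82855513e-05] 0.9996336023823867
scene swing_left_face [(0.68, [0.5, 0.067, 0.154])]
scene drawer_front [(0.69, [0.471, -0.013, 0.079])]
scene box [(0.74, [0.637, 0.004, 0.001])]
scene shaper_a [(0.77, [0.414, 0.547, 0.004]), (0.56, [0.366, -0.506, -0.004])]
scene paperweight [(0.75, [0.685, 0.024, 0.079])]
scene clog_insert [(0.95, [0.436, -0.238, 0.003]), (0.62, [0.663, 0.198, -0.0])]
scene opener [(0.55, [0.462, 0.19, -0.001]), (0.34, [0.664, 0.203, -0.002])]
scene polish_tin [(0.84, [0.664, 0.201, 0.002]), (0.65, [0.683, 0.026, 0.082])]
scene shoe_brush [(0.6, [0.657, -0.404, 0.003]), (0.23, [0.662, 0.201, 0.001])]
[[-0.85, 0.37, -0.38, 1.19], [0.53, 0.61, -0.59, 0.98], [0.01, -0.7, -0.71, 1.29], [0.0, 0.0, 0.0, 1.0]]
side swing_left_face [(0.91, [0.493, 0.061, 0.152])]
side drawer_front [(0.68, [0.473, -0.015, 0.075])]
side box [(0.94, [0.637, 0.001, -0.002])]
side shaper_a [(0.64, [0.416, 0.548, -0.001]), (0.56, [0.365, -0.504, -0.0])]
side paperweight [(0.66, [0.682, 0.021, 0.081]), (0.16, [0.469, -0.013, 0.076])]
side clog_insert [(0.86, [0.429, -0.246, 0.001]), (0.5, [0.655, -0.406, -0.003])]
side opener [(0.6, [0.462, 0.191, 0.004])]
side polish_tin [(0.64, [0.66, 0.199, -0.005])]
side shoe_brush [(0.57, [0.654, -0.405, -0.002])]
[[-0.68, -0.47, 0.57, -0.28], [-0.74, 0.43, -0.52, 0.81], [-0.0, -0.77, -0.64, 1.1], [0.0, 0.0, 0.0, 1.0]]
1.0
```

View pics/scene1.png

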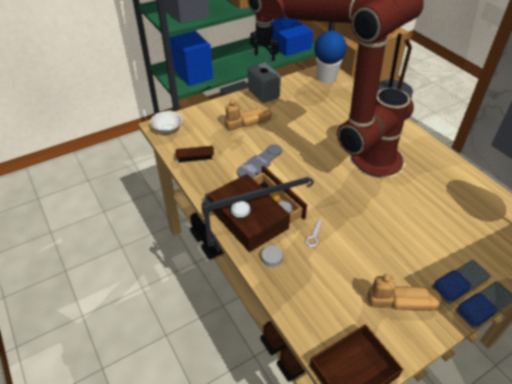

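View pics/side1.png

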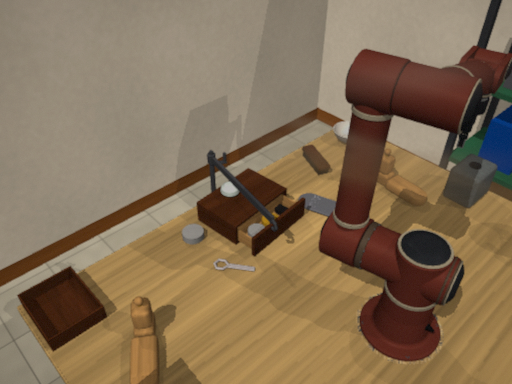

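The scene view shows the bar running from the post top (207,204) to the hook (310,181) over the open drawer. The side view shows the same bar from (212,156) to (274,227). The network positions agree between the two cameras. Next I triangulate the bar's ends.

```bash
cat >> h.py <<'E'
def tri(ps,ss):
    P=[]
    for c in("scene","side"):
        k=manip.get_calibration(c);K=np.array([[k["fx"],0,k["cx"]],[0,k["fy"],k["cy"]],[0,0,1]])
        P.append(K@np.linalg.inv(np.array(k["T"]))[:3])
    X=cv2.triangulatePoints(P[0],P[1],np.array(ps,float).reshape(2,1),np.array(ss,float).reshape(2,1))
    return (X[:3]/X[3]).ravel()
def totool(d):  # world metres -> tool mm
    from scipy.spatial.transform import Rotation as R
    q=np.array(manip.state()["tool_rot"]);return np.round(R.from_quat(q[[1,2,3,0]]).inv().apply(np.array(d))*1000).tolist()
E
python3 - <<'E'
from h import *
print("post",tri((207,203),(212,156)),"tip",tri((310,181),(274,226)))
print(totool([1,0,0]),totool([0,1,0]))
s=manip.state()["tool_pos"]
print("to above left of bar",totool(np.array([0.50,0.14,0.405])-s))
a=cv2.imread("pics/scene1.png")[150:270,180:340];b=cv2.imread("pics/side1.png")[130:250,180:340]
cv2.imwrite("pics/crop.png",np.vstack([cv2.resize(a,None,fx=2.5,fy=2.5),cv2.resize(b,None,fx=2.5,fy=2.5)]))
E
```

```text
post [0.79176938 0.00157843 0.1619693 ] tip [0.41561622 0.0709571  0.13385959]
[943.0, 331.0, -0.0] [331.0, -943.0, -0.0]
to above left of bar [518.0, -591.0, -0.0]
```

View pics/crop.png

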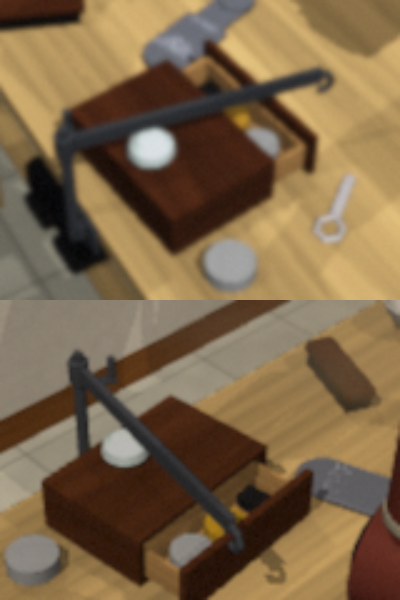

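Bar at about a = -0.19, post at about (0.80, 0.00). The drawer is about 65 mm out with a yaw of about 0.1. I travel high to the left of the bar, closing the fingers on the way.

Request:
{"op": "play_rows", "data": {
  "increments": [
    {"offset": [26, -29, 0], "twist": 0, "grip": 0},
    {"offset": [52, -58, 0], "twist": 0, "grip": 0},
    {"offset": [78, -87, 0], "twist": 0, "grip": 0},
    {"offset": [104, -116, 0], "twist": 0, "grip": 0},
    {"offset": [130, -145, 0], "twist": 0, "grip": 0}
  ]
}}

```text
time: 1.42
tool_pos: [0.282, -0.4081, 0.4046]
tool_rot: [0.0, 0.986, 0.168, 0.0]
contact_force: [1.7, -0.3, -0.8]
gripper_width: 0.299
```

Request:
{"op": "play_rows", "data": {
  "increments": [
    {"offset": [26, -29, 0], "twist": 0, "grip": 0},
    {"offset": [52, -58, 0], "twist": 0, "grip": 0},
    {"offset": [78, -87, 0], "twist": 0, "grip": 0},
    {"offset": [104, -116, 0], "twist": 0, "grip": 0},
    {"offset": [130, -145, 0], "twist": 0, "grip": 0}
  ]
}}

```text
time: 1.83
tool_pos: [0.3565, -0.2281, 0.405]
tool_rot: [0.0, 0.986, 0.168, 0.0]
contact_force: [1.2, -0.8, -0.6]
gripper_width: 0.001
```

Request:
{"op": "play_rows", "data": {
  "increments": [
    {"offset": [26, -29, 0], "twist": 0, "grip": 0},
    {"offset": [52, -58, 0], "twist": 0, "grip": 0},
    {"offset": [78, -87, 0], "twist": 0, "grip": 0},
    {"offset": [104, -116, 0], "twist": 0, "grip": 0},
    {"offset": [130, -145, 0], "twist": 0, "grip": 0}
  ]
}}

```text
time: 2.25
tool_pos: [0.4311, -0.048, 0.4052]
tool_rot: [0.0, 0.986, 0.168, 0.001]
contact_force: [1.1, -0.8, -0.0]
gripper_width: -0.001
```

Request:
{"op": "play_rows", "data": {
  "increments": [
    {"offset": [26, -29, 0], "twist": 0, "grip": 0},
    {"offset": [52, -58, 0], "twist": 0, "grip": 0},
    {"offset": [78, -87, 0], "twist": 0, "grip": 0},
    {"offset": [104, -116, 0], "twist": 0, "grip": 0},
    {"offset": [130, -145, 0], "twist": 0, "grip": 0}
  ]
}}

```text
time: 2.67
tool_pos: [0.5058, 0.1321, 0.4049]
tool_rot: [0.0, 0.986, 0.168, 0.0]
contact_force: [0.3, 0.3, 0.2]
gripper_width: 0.003
```

```bash
python3 - <<'E'
from h import *
for c in("wrist","scene","side"):
    T=np.array(manip.get_calibration(c)["T"]);im=manip.grab_frame(c);cv2.imwrite(f"pics/{c}2.png",im)
    for q in("swing_left_face","drawer_front"): print(c,q,world(c,q,T=T))
E
```

```text
wrist swing_left_face [(0.8, [0.496, 0.063, 0.154]), (0.69, [0.468, 0.189, -0.0])]
wrist drawer_front [(0.91, [0.471, -0.009, 0.075])]
scene swing_left_face [(0.97, [0.498, 0.07, 0.15]), (0.33, [0.471, -0.017, 0.08])]
scene drawer_front [(0.73, [0.468, -0.013, 0.079])]
side swing_left_face [(0.89, [0.495, 0.062, 0.151])]
side drawer_front [(0.7, [0.469, -0.014, 0.076])]
```

View pics/wrist2.png

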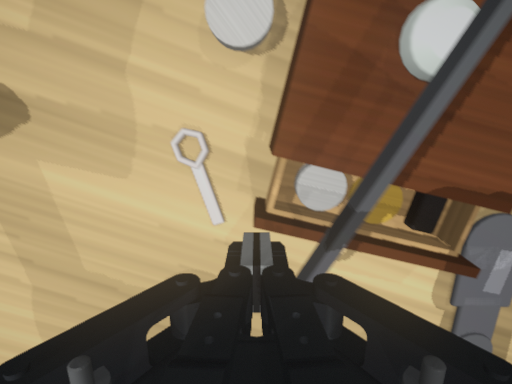

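Wrist view: the bar lies right of the fingertips and descending here is clear of the opener (205,180) and the drawer. Now the arc.

```bash
python3 - <<'E'
from h import *
p=np.array([.799,.002]);s=np.array(manip.state()["tool_pos"])
for a in np.r_[-.19:.85:.1,.8]:
    u=np.array([-np.cos(a),-np.sin(a)]);n=np.array([-np.sin(a),np.cos(a)])
    t=p+.31*u+.021*n
    print(round(a,2),np.round(t,3),totool(np.r_[t,s[2]]-s))
E
```

```text
-0.19 [0.499 0.081] [-22.0, 43.0, -0.0]
-0.09 [0.492 0.051] [-38.0, 69.0, -0.0]
0.01 [0.489 0.02 ] [-51.0, 97.0, -0.0]
0.11 [ 0.489 -0.011] [-62.0, 127.0, -0.0]
0.21 [ 0.491 -0.042] [-69.0, 157.0, 0.0]
0.31 [ 0.497 -0.073] [-74.0, 187.0, 0.0]
0.41 [ 0.506 -0.102] [-75.0, 219.0, 0.0]
0.51 [ 0.518 -0.131] [-73.0, 250.0, 0.0]
0.61 [ 0.533 -0.158] [-69.0, 280.0, 0.0]
0.71 [ 0.55  -0.184] [-61.0, 310.0, 0.0]
0.81 [ 0.57  -0.208] [-50.0, 339.0, 0.0]
0.8 [ 0.568 -0.206] [-51.0, 336.0, 0.0]
```

Request:
{"op": "play_rows", "data": {
  "increments": [
    {"offset": [0, 0, 35], "twist": 0, "grip": 0},
    {"offset": [0, 0, 70], "twist": 0, "grip": 0},
    {"offset": [0, 0, 100], "twist": 0, "grip": 0},
    {"offset": [0, 0, 120], "twist": 0, "grip": 0},
    {"offset": [0, 0, 120], "twist": 0, "grip": 0}
  ]
}}

```text
time: 3.53
tool_pos: [0.5032, 0.1287, 0.2792]
tool_rot: [-0.0, 0.986, 0.167, -0.005]
contact_force: [-1.1, 1.0, -0.4]
gripper_width: -0.001
```

Request:
{"op": "play_rows", "data": {
  "increments": [
    {"offset": [-9, 18, 0], "twist": 0, "grip": 0},
    {"offset": [-16, 32, 0], "twist": 0, "grip": 0},
    {"offset": [-22, 43, 0], "twist": 0, "grip": 0},
    {"offset": [-28, 52, 0], "twist": 0, "grip": 0},
    {"offset": [-33, 60, 0], "twist": 0, "grip": 0}
  ]
}}

```text
time: 3.95
tool_pos: [0.4947, 0.0612, 0.2866]
tool_rot: [0.0, 0.986, 0.168, 0.002]
contact_force: [0.8, 1.4, 1.7]
gripper_width: 0.002
```

Request:
{"op": "play_rows", "data": {
  "increments": [
    {"offset": [-5, 9, 0], "twist": 0, "grip": 0},
    {"offset": [-9, 18, 0], "twist": 0, "grip": 0},
    {"offset": [-13, 28, 0], "twist": 0, "grip": 0},
    {"offset": [-18, 37, 0], "twist": 0, "grip": 0},
    {"offset": [-22, 47, 0], "twist": 0, "grip": 0}
  ]
}}

```text
time: 4.37
tool_pos: [0.4889, 0.0098, 0.2846]
tool_rot: [-0.0, 0.986, 0.168, -0.0]
contact_force: [0.9, 2.4, 1.0]
gripper_width: 0.002
```

Request:
{"op": "play_rows", "data": {
  "increments": [
    {"offset": [-4, 11, 0], "twist": 0, "grip": 0},
    {"offset": [-7, 22, 0], "twist": 0, "grip": 0},
    {"offset": [-10, 33, 0], "twist": 0, "grip": 0},
    {"offset": [-12, 44, 0], "twist": 0, "grip": 0},
    {"offset": [-15, 55, 0], "twist": 0, "grip": 0}
  ]
}}

```text
time: 4.78
tool_pos: [0.4933, -0.0473, 0.2846]
tool_rot: [-0.0, 0.986, 0.168, -0.0]
contact_force: [1.1, 2.3, 1.2]
gripper_width: -0.001
```

```bash
python3 - <<'E'
from h import *
for c in("scene","side"):
    im=manip.grab_frame(c);cv2.imwrite(f"pics/{c}3.png",im)
    print(c,world(c,"swing_left_face"))
a=cv2.imread("pics/scene3.png")[120:300,160:400];b=cv2.imread("pics/side3.png")[110:290,160:400]
cv2.imwrite("pics/crop3.png",np.vstack([cv2.resize(x,None,fx=1.6,fy=1.6) for x in(a,b)]))
E
```

```text
scene [(0.65, [0.507, -0.079, 0.153])]
side [(0.86, [0.501, -0.085, 0.152]), (0.31, [0.466, 0.192, -0.002])]
```

View pics/crop3.png

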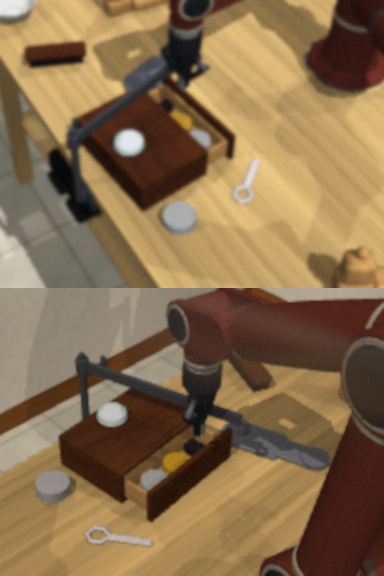

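The bar is at about a = 0.29, further ahead of the tool axis than finger pads would put it. It is probably resting on the broader finger base, so I back off, raise the tool and push on with the tips only.

Request:
{"op": "play_rows", "data": {
  "increments": [
    {"offset": [0, -12, 0], "twist": 0, "grip": 0},
    {"offset": [0, -12, -16], "twist": 0, "grip": 0},
    {"offset": [0, -6, -16], "twist": 0, "grip": 0},
    {"offset": [0, 5, -16], "twist": 0, "grip": 0},
    {"offset": [-1, 15, -16], "twist": 0, "grip": 0}
  ]
}}

```text
time: 5.4
tool_pos: [0.4974, -0.0609, 0.3005]
tool_rot: [0.0, 0.986, 0.169, 0.0]
contact_force: [-0.0, -0.2, 0.3]
gripper_width: 0.004
```

```bash
python3 - <<'E'
from h import *
for c in("scene","side","wrist"):
    T=np.array(manip.get_calibration(c)["T"]);im=manip.grab_frame(c);cv2.imwrite(f"pics/{c}4.png",im)
    print(c,world(c,"swing_left_face",T=T))
E
```

```text
scene [(0.79, [0.504, -0.082, 0.154])]
side [(0.64, [0.499, -0.084, 0.152])]
wrist [(0.97, [0.502, -0.084, 0.153])]
```

View pics/wrist4.png

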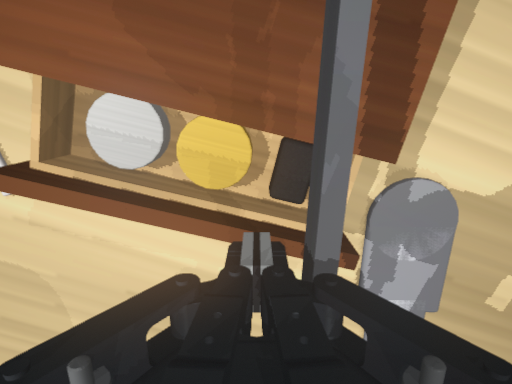

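The wide knuckles do sit above the narrow tips. I raise another 12 mm so only the tips meet the bar.

Request:
{"op": "play_rows", "data": {
  "increments": [
    {"offset": [0, 0, -12], "twist": 0, "grip": 0},
    {"offset": [0, 7, -12], "twist": 0, "grip": 0},
    {"offset": [1, 14, -12], "twist": 0, "grip": 0},
    {"offset": [1, 22, -12], "twist": 0, "grip": 0},
    {"offset": [1, 30, -12], "twist": 0, "grip": 0}
  ]
}}

```text
time: 6.12
tool_pos: [0.5085, -0.0893, 0.313]
tool_rot: [-0.0, 0.986, 0.168, 0.0]
contact_force: [0.1, 0.6, 1.3]
gripper_width: -0.0
```

```bash
python3 - <<'E'
from h import *
p=np.array([.799,.002])
for c in("scene","side","wrist"):
    T=np.array(manip.get_calibration(c)["T"]);im=manip.grab_frame(c);cv2.imwrite(f"pics/{c}5.png",im)
    print(c,world(c,"swing_left_face",T=T))
s=np.array(manip.state()["tool_pos"]);d=s[:2]-p;print(s)
for a in(.3,.35,.4):print(a,"n-offset",d@[-np.sin(a),np.cos(a)])
for a in np.arange(.35,.86,.05):
    t=p+.31*np.array([-np.cos(a),-np.sin(a)])+.021*np.array([-np.sin(a),np.cos(a)])
    print(round(a,2),np.round(t,3),totool(np.r_[t,s[2]]-s))
E
```

```text
scene [(0.68, [0.511, -0.099, 0.154])]
side [(0.86, [0.507, -0.109, 0.151]), (0.17, [0.685, 0.02, 0.079])]
wrist [(0.83, [0.508, -0.102, 0.151])]
[ 0.50795797 -0.08866312  0.3123368 ]
0.3 n-offset -0.0006049905388793858
0.35 n-offset 0.014631208306179679
0.4 n-offset 0.029830836750259285
0.35 [ 0.501 -0.085] [-6.0, -6.0, 0.0]
0.4 [ 0.505 -0.099] [-6.0, 9.0, 0.0]
0.45 [ 0.511 -0.114] [-6.0, 25.0, -0.0]
0.5 [ 0.517 -0.128] [-5.0, 40.0, -0.0]
0.55 [ 0.524 -0.142] [-3.0, 56.0, -0.0]
0.6 [ 0.531 -0.156] [-0.0, 71.0, -0.0]
0.65 [ 0.54  -0.169] [3.0, 86.0, -0.0]
0.7 [ 0.548 -0.182] [7.0, 101.0, -0.0]
0.75 [ 0.558 -0.194] [12.0, 116.0, -0.0]
0.8 [ 0.568 -0.206] [18.0, 130.0, -0.0]
0.85 [ 0.579 -0.217] [24.0, 145.0, -0.0]
```

Request:
{"op": "play_rows", "data": {
  "increments": [
    {"offset": [-1, 11, 0], "twist": 0, "grip": 0},
    {"offset": [-2, 22, 0], "twist": 0, "grip": 0},
    {"offset": [-3, 33, 0], "twist": 0, "grip": 0},
    {"offset": [-3, 44, 0], "twist": 0, "grip": 0},
    {"offset": [-2, 55, 0], "twist": 0, "grip": 0}
  ]
}}

```text
time: 6.83
tool_pos: [0.5247, -0.1425, 0.3127]
tool_rot: [-0.0, 0.986, 0.168, -0.0]
contact_force: [-0.4, 2.5, 0.7]
gripper_width: -0.001
```

Request:
{"op": "play_rows", "data": {
  "increments": [
    {"offset": [2, 11, 0], "twist": 0, "grip": 0},
    {"offset": [4, 22, 0], "twist": 0, "grip": 0},
    {"offset": [7, 33, 0], "twist": 0, "grip": 0},
    {"offset": [10, 44, 0], "twist": 0, "grip": 0},
    {"offset": [14, 55, 0], "twist": 0, "grip": 0}
  ]
}}

```text
time: 7.25
tool_pos: [0.5565, -0.1894, 0.3126]
tool_rot: [-0.0, 0.986, 0.168, -0.0]
contact_force: [0.2, 2.1, 0.7]
gripper_width: -0.001
```

Request:
{"op": "play_rows", "data": {
  "increments": [
    {"offset": [2, 6, 0], "twist": 0, "grip": 0},
    {"offset": [5, 12, 0], "twist": 0, "grip": 0},
    {"offset": [7, 17, 0], "twist": 0, "grip": 0},
    {"offset": [8, 20, 0], "twist": 0, "grip": 0},
    {"offset": [8, 20, 0], "twist": 0, "grip": 0}
  ]
}}

```text
time: 7.67
tool_pos: [0.5702, -0.2046, 0.3126]
tool_rot: [-0.001, 0.986, 0.168, -0.001]
contact_force: [-1.2, 2.6, 0.7]
gripper_width: -0.002
```

```bash
python3 - <<'E'
from h import *
p=np.array([.799,.002])
for c in("scene","side","wrist"):
    T=np.array(manip.get_calibration(c)["T"]);im=manip.grab_frame(c);cv2.imwrite(f"pics/{c}6.png",im)
    for pr,x in world(c,"swing_left_face",T=T)[:1]:
        d=np.array(x[:2])-p; print(c,pr,x,"a",np.arctan2(-d[1],-d[0])+.016)
s=manip.state();print(s["tool_pos"],s["contact_force"])
E
```

```text
scene 0.95 [0.581, -0.212, 0.154] a 0.7921391687353251
side 0.8 [0.579, -0.217, 0.151] a 0.7991202630093175
wrist 0.61 [0.58, -0.216, 0.153] a 0.7991098378722273
[ 0.56990109 -0.20435387  0.31262443] [-2.13791157  2.75876294  0.54358674]
```

Request:
{"op": "play_rows", "data": {
  "increments": [
    {"offset": [1, 2, 0], "twist": 0, "grip": 0},
    {"offset": [2, 4, 0], "twist": 0, "grip": 0},
    {"offset": [2, 4, 0], "twist": 0, "grip": 0}
  ]
}}

```text
time: 8.22
tool_pos: [0.5719, -0.206, 0.3125]
tool_rot: [-0.004, 0.986, 0.168, -0.004]
contact_force: [-13.8, 12.8, 9.1]
gripper_width: 0.001
```

Request:
{"op": "play_rows", "data": {
  "increments": [
    {"offset": [1, 2, 0], "twist": 0, "grip": 0},
    {"offset": [2, 4, 0], "twist": 0, "grip": 0},
    {"offset": [2, 4, 0], "twist": 0, "grip": 0}
  ]
}}

```text
time: 8.47
tool_pos: [0.5737, -0.2074, 0.3124]
tool_rot: [-0.008, 0.986, 0.169, -0.008]
contact_force: [-25.5, 20.9, 19.1]
gripper_width: -0.001
```

The bar is hard against its stop (about 38 N felt at the fingertips). I back off now.

Request:
{"op": "play_rows", "data": {
  "increments": [
    {"offset": [-4, -8, 0], "twist": 0, "grip": 0},
    {"offset": [-10, -20, 0], "twist": 0, "grip": 0},
    {"offset": [-22, -40, 0], "twist": 0, "grip": 0},
    {"offset": [-28, -56, -20], "twist": 0.12, "grip": 0},
    {"offset": [-28, -56, -30], "twist": 0.24, "grip": 0}
  ]
}}

```text
time: 8.88
tool_pos: [0.5303, -0.1659, 0.3434]
tool_rot: [0.0, 0.999, 0.047, 0.0]
contact_force: [1.0, -0.8, 0.7]
gripper_width: -0.002
```

```bash
python3 - <<'E'
from h import *
p=np.array([.799,.002])
for c in("scene","side","wrist"):
    T=np.array(manip.get_calibration(c)["T"]);im=manip.grab_frame(c);cv2.imwrite(f"pics/{c}7.png",im)
    for pr,x in world(c,"swing_left_face",T=T)[:1]:
        d=np.array(x[:2])-p; print(c,pr,x,"a",np.arctan2(-d[1],-d[0])+.016)
    print(c,world(c,"drawer_front",T=T))
s=manip.state();print(s["tool_pos"],s["tool_rot"],s["contact_force"])
print(totool(np.array([.405,-.02,s["tool_pos"][2]])-s["tool_pos"]),totool([.995,.1,0]))
E
```

```text
scene 0.62 [0.584, -0.213, 0.155] a 0.8013981633974482
scene [(0.74, [0.469, -0.015, 0.081])]
side 0.68 [0.575, -0.219, 0.155] a 0.7946566924931058
side [(0.88, [0.47, -0.014, 0.078])]
wrist [(0.98, [0.467, -0.011, 0.077])]
[ 0.53147171 -0.16754926  0.341659  ] [-2.94782505e-04  9.98790823e-01  4.91560062e-02 -7.02042657e-04] [1.0082253  0.49943743 0.51565306]
[-111.0, -159.0, 0.0] [1000.0, -2.0, -1.0]
```

Request:
{"op": "play_rows", "data": {
  "increments": [
    {"offset": [-22, -32, 0], "twist": 0, "grip": 0},
    {"offset": [-45, -64, 0], "twist": 0, "grip": 0},
    {"offset": [-67, -96, 0], "twist": 0, "grip": 0},
    {"offset": [-90, -128, 0], "twist": 0, "grip": 0},
    {"offset": [-111, -158, 0], "twist": 0, "grip": 0}
  ]
}}

```text
time: 9.75
tool_pos: [0.4043, -0.0199, 0.3418]
tool_rot: [-0.0, 0.999, 0.049, -0.001]
contact_force: [0.4, 0.3, -0.0]
gripper_width: -0.002
```

Request:
{"op": "play_rows", "data": {
  "increments": [
    {"offset": [0, 0, 38], "twist": 0, "grip": 0},
    {"offset": [0, 0, 75], "twist": 0, "grip": 0},
    {"offset": [0, 0, 100], "twist": 0, "grip": 0},
    {"offset": [0, 0, 114], "twist": 0, "grip": 0},
    {"offset": [0, 0, 114], "twist": 0, "grip": 0}
  ]
}}

```text
time: 10.17
tool_pos: [0.4036, -0.0204, 0.2245]
tool_rot: [-0.001, 0.999, 0.049, -0.004]
contact_force: [0.2, 0.1, -0.4]
gripper_width: 0.001
```

```bash
python3 - <<'E'
from h import *
im=manip.grab_frame("side");w=manip.grab_frame("wrist");cv2.imwrite("pics/s8.png",cv2.resize(np.hstack([im,w]),(800,300)))
s=manip.state();print(s["tool_pos"],s["contact_force"])
print(totool(np.array([.47,-.013,s["tool_pos"][2]])-s["tool_pos"]))
E
```

```text
[ 0.40557812 -0.02094369  0.22847941] [-0.12666938 -0.0321111   1.10260696]
[65.0, -2.0, -0.0]
```

View pics/s8.png

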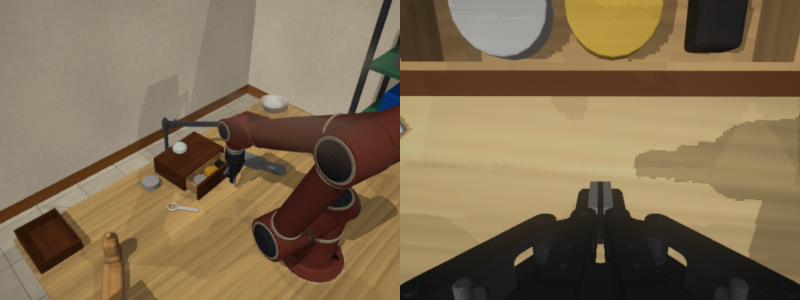

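The fingers stand squarely in front of the drawer's front board, aligned with it. Pushing now.

Request:
{"op": "play_rows", "data": {
  "increments": [
    {"offset": [15, 0, 0], "twist": 0, "grip": 0},
    {"offset": [30, 0, 0], "twist": 0, "grip": 0},
    {"offset": [42, 0, 0], "twist": 0, "grip": 0},
    {"offset": [51, 0, 0], "twist": 0, "grip": 0},
    {"offset": [60, 0, 0], "twist": 0, "grip": 0}
  ]
}}

```text
time: 10.68
tool_pos: [0.4665, -0.0152, 0.2302]
tool_rot: [0.0, 0.999, 0.049, 0.001]
contact_force: [-1.8, -0.3, 2.0]
gripper_width: 0.001
```

Request:
{"op": "play_rows", "data": {
  "increments": [
    {"offset": [9, 0, 0], "twist": 0, "grip": 0},
    {"offset": [18, 0, 0], "twist": 0, "grip": 0},
    {"offset": [27, 0, 0], "twist": 0, "grip": 0},
    {"offset": [36, 0, 0], "twist": 0, "grip": 0},
    {"offset": [44, 0, 0], "twist": 0, "grip": 0}
  ]
}}

```text
time: 11.1
tool_pos: [0.5099, -0.0107, 0.2287]
tool_rot: [0.0, 0.999, 0.049, -0.0]
contact_force: [-1.9, 0.2, 1.0]
gripper_width: 0.0
```

Request:
{"op": "play_rows", "data": {
  "increments": [
    {"offset": [4, 0, 0], "twist": 0, "grip": 0},
    {"offset": [7, 0, 0], "twist": 0, "grip": 0},
    {"offset": [10, 0, 0], "twist": 0, "grip": 0},
    {"offset": [10, 0, 0], "twist": 0, "grip": 0}
  ]
}}

```text
time: 11.43
tool_pos: [0.5194, -0.0097, 0.2287]
tool_rot: [-0.0, 0.999, 0.049, 0.0]
contact_force: [-0.1, -0.1, -0.1]
gripper_width: 0.004
```

Request:
{"op": "play_rows", "data": {
  "increments": [
    {"offset": [2, 0, 0], "twist": 0, "grip": 0},
    {"offset": [4, 0, 0], "twist": 0, "grip": 0},
    {"offset": [6, 0, 0], "twist": 0, "grip": 0}
  ]
}}

```text
time: 11.68
tool_pos: [0.5249, -0.0091, 0.2285]
tool_rot: [-0.0, 0.999, 0.049, -0.0]
contact_force: [-1.4, -0.8, 0.2]
gripper_width: 0.003
```

Request:
{"op": "play_rows", "data": {
  "increments": [
    {"offset": [2, 0, 0], "twist": 0, "grip": 0},
    {"offset": [4, 0, 0], "twist": 0, "grip": 0},
    {"offset": [4, 0, 0], "twist": 0, "grip": 0}
  ]
}}

```text
time: 11.93
tool_pos: [0.5275, -0.0089, 0.2285]
tool_rot: [0.0, 0.999, 0.049, -0.005]
contact_force: [-15.7, -1.4, 12.0]
gripper_width: -0.0
```

Request:
{"op": "play_rows", "data": {
  "increments": [
    {"offset": [2, 0, 0], "twist": 0, "grip": 0},
    {"offset": [2, 0, 0], "twist": 0, "grip": 0}
  ]
}}

```text
time: 12.1
tool_pos: [0.5284, -0.0088, 0.2285]
tool_rot: [0.0, 0.999, 0.049, -0.008]
contact_force: [-23.4, -2.6, 18.6]
gripper_width: -0.001
```

Request:
{"op": "play_rows", "data": {
  "increments": [
    {"offset": [-5, 0, 0], "twist": 0, "grip": 0},
    {"offset": [-20, 0, 0], "twist": 0, "grip": 0},
    {"offset": [-50, 0, 0], "twist": 0, "grip": 0},
    {"offset": [-70, 0, -20], "twist": 0, "grip": 0},
    {"offset": [-75, 0, -60], "twist": 0, "grip": 0}
  ]
}}

```text
time: 12.52
tool_pos: [0.4518, -0.0154, 0.2826]
tool_rot: [-0.002, 0.999, 0.049, -0.007]
contact_force: [0.7, 0.4, 0.6]
gripper_width: -0.001
```

Request:
{"op": "play_rows", "data": {
  "increments": [
    {"offset": [0, 0, -35], "twist": 0, "grip": 0},
    {"offset": [0, 0, -70], "twist": 0, "grip": 0},
    {"offset": [0, 0, -100], "twist": 0, "grip": 0},
    {"offset": [0, 0, -100], "twist": 0, "grip": 0}
  ]
}}

```text
time: 12.85
tool_pos: [0.4578, -0.0161, 0.3972]
tool_rot: [0.002, 0.999, 0.049, 0.007]
contact_force: [0.6, -0.2, -0.0]
gripper_width: 0.002
```

```bash
python3 - <<'E'
from h import *
p=np.array([.799,.002]);ims=[]
for c in("scene","wrist","side"):
    T=np.array(manip.get_calibration(c)["T"]);im=manip.grab_frame(c);ims.append(im)
    for pr,x in world(c,"swing_left_face",T=T)[:1]:
        d=np.array(x[:2])-p; print(c,pr,x,"a",np.arctan2(-d[1],-d[0])+.016)
    for q in("drawer_front","box","shaper_a","paperweight","clog_insert","opener","polish_tin","shoe_brush"): print(c,q,world(c,q,T=T))
cv2.imwrite("pics/end.png",cv2.resize(np.hstack(ims[:2]),(800,300)))
E
```

```text
scene 0.94 [0.588, -0.213, 0.152] a 0.8107875588238499
scene drawer_front [(0.54, [0.54, -0.01, 0.082]), (0.38, [0.683, 0.025, 0.079])]
scene box [(0.63, [0.639, 0.004, -0.001])]
scene shaper_a [(0.94, [0.41, 0.55, 0.001]), (0.73, [0.365, -0.504, -0.004])]
scene paperweight [(0.67, [0.683, 0.023, 0.081])]
scene clog_insert [(0.61, [0.433, -0.241, -0.002])]
scene opener [(0.65, [0.463, 0.188, 0.002])]
scene polish_tin [(0.64, [0.662, 0.202, 0.002])]
scene shoe_brush [(0.76, [0.658, -0.403, 0.004])]
wrist drawer_front [(0.85, [0.534, -0.002, 0.076])]
wrist box []
wrist shaper_a []
wrist paperweight []
wrist clog_insert [(0.98, [0.429, -0.238, 0.001])]
wrist opener []
wrist polish_tin []
wrist shoe_brush []
side 0.58 [0.576, -0.216, 0.152] a 0.7900607806965712
side drawer_front [(0.55, [0.537, -0.005, 0.075])]
side box []
side shaper_a [(0.77, [0.418, 0.545, -0.004]), (0.69, [0.367, -0.504, -0.001])]
side paperweight [(0.52, [0.687, 0.022, 0.078])]
side clog_insert [(0.67, [0.576, -0.22, 0.152]), (0.62, [0.431, -0.248, 0.006])]
side opener [(0.7, [0.468, 0.192, 0.002])]
side polish_tin [(0.76, [0.66, 0.203, -0.001])]
side shoe_brush [(0.55, [0.652, -0.405, -0.001]), (0.24, [0.576, -0.215, 0.153])]
```

View pics/end.png

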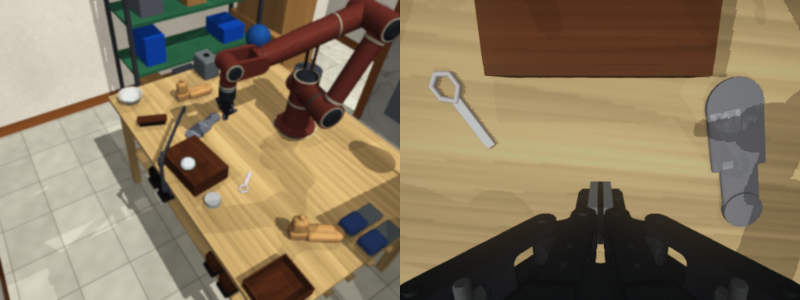

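The pictures show the drawer flush with the box, the bar swung right at about 0.8 rad, and nothing else moved.

```bash
python3 -c "
from plant import manip
print(manip.job_done())"
```

```text
the job is handed in; nothing more can be done
None
```

The job is handed in: the swing arm rests against its stop and the drawer is shut, done in that order in about 13 s of the 58 s.

- **Swing arm:** I pushed it by its left face with the gripper shut until it hit the stop. The contact force rose to about 38 N there, all at the fingertips. Afterwards the cameras put the angle at 0.79 to 0.81 rad, against the stop at 0.8.
- **Drawer:** I pushed the middle of its front until it stopped hard, at about 23 N along the push. The last pictures show it flush. The front's position of about (0.537, -0.006) matches a shut drawer to within the few millimetres the cameras can resolve.
- **Bystanders:** all measured where they started, within camera error. The robot ended clear of everything.

**Flaw in the first stretch:** for about the first 0.45 rad the tool was too low, so the bar probably rode on the wider base of the fingers instead of the tips. The force stayed at about 3 N or less. I backed off, raised the tool and finished that push with the tips.

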